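# Close up the bead chest

## Task

Close up the plywood bead chest with your fingertips, without gripping anything: push both open drawers fully home, flush with the front, and push the raised lid over and down until it lies flat on the chest. Push gently: do not slam the drawers or the lid, do not shove, tip or lift the chest, and leave the spools, tape, jar and everything else standing around it where they are.

Things in the scene. Friction and masses are not known exactly. Their poses are not given: they have to be found in the camera images.
- chest: Loose plywood chest, 3.2 kg, on four rubber feet: 145 mm deep (x), 300 wide (y), 108 high to the rim of its bead tray, without the lid. Two drawers side by side below the tray, in the front face at x = -72.5 mm. Origin: centre of its footprint on the table; x from the drawer front to the hinged back, y left seen from the front, z up. Its front faces the robot's left. It slides if pushed over 15 N.
- drawer_left (a joint): Opening of the left drawer (m), at chest y = +70.5 mm: 0 is shut against its stop, front flush with the chest's front; grows as it comes out towards chest -x. Its plywood front is 133 mm wide, 48 high, from 16.5 to 64.5 mm above the table, with a brass knob in the middle. Slides at about 1.5 N and stays where it is left.
- drawer_right (a joint): Opening of the right drawer (m), the one at chest y = -70.5 mm; otherwise the same as the left.
- drawer_left_knob (a point): Centre of the outer end of the left drawer's knob: 19 mm across, standing 20 mm out from the drawer front, 40.5 mm above the table. It travels with the drawer.
- drawer_right_knob (a point): The same point of the right drawer's knob.
- lid (a joint): Lid angle (rad): 0 lies flat on the chest, pi/2 upright; starts raised at 1.25 to 1.6. A plain plywood board, 145 mm from hinge to free edge, 300 wide, 12 thick, 0.35 kg. A stiff hinge holds it at any angle; pushing it down takes about 2 to 5 N near its free edge.
- lid_hinge (a point): Middle of the hinge line (along chest y) on the chest's back top edge, chest x = +72.5 mm, 108.5 mm above the table. The lid's underside lies in a plane through this line; its outer face is 12 mm outside that.
- lid_edge (a point): Middle of the lid's free edge, on its outer face (the back of the raised lid; the top of the closed lid), 145 mm from the hinge.
- spool_front: Bystander: thread spool standing in front of the chest, 32 mm across, 40 high. Origin at the centre of its underside.
- spool_side: Bystander: thread spool standing behind the chest's back, 34 mm across, 55 high. Origin at the centre of its underside.
- tape_roll: Bystander: roll of tape lying flat in front of the chest, 84 mm across, 25 high. Origin at the centre of its underside.
- jar: Bystander: small glass jar standing behind the chest's back, 50 mm across, 60 high. Origin at the centre of its underside.
- tub: Bystander: round clear tub with an orange lid, 120 mm across, 72 high, out to the right. Origin at the centre of its underside.
- water_bottle: Bystander: clear water bottle, 68 mm across, 218 high, out to the right and farther off. Origin at the centre of its underside.
- phone: Bystander: black phone lying flat, 148 x 72 x 9 mm, near and to the right. Origin at the centre of its underside.

How it is judged:
By the outcome, as a careful person would: the job done as asked, in the order asked, and still so for the second after the job is handed in, with the robot touching nothing.
It also fails if it takes over 61 s, if anything falls off the work surface, if the arm or the gripper's body presses on something with over 40 N, if the wrist force passes 120 N, or if a joint passes its speed limit or range.

## Robot

A 7-joint arm with a two-finger parallel gripper is mounted at the origin on the work surface. World frame = base frame: x ahead of the robot, y to its left, z up, the work surface at z = 0. Lengths are in m, angles in rad, forces in N, time in s.
With the tool pointing down it reaches from about 0.425 to 0.925 m from the base axis. Payload 6.8 kg.
Tool frame: the origin (TCP) lies midway between the tips of the shut fingers; the grasp point (between the pads) lies r.grasp_offset behind it (r.grasp_offset is the distance from the TCP to the grasp point, in m); z points along the fingers, y is the direction in which the jaws open and shut (so a half turn about z gives the same grasp; the last joint's range is limited). The gripper opens to 85 mm and grips with 20 to 120 N. Pads are 22 mm wide; open, the fingers measure 114 mm over their backs; the gripper's body (76 mm by 85 mm) begins 54 mm behind the grasp point. The pads swing forward as they close: fully open they stand 13 mm farther back than shut.
Start: joints at [-1.392, 0.477, 0.022, 1.555, -0.011, 1.109, -0.083], TCP at [0.191, 0.647, 0.231] pointing down, gripper open.
Joint ranges: [-2.96, 2.96], [-0.34, 2.1], [-1.41, 1.46], [0.24, 2.44], [-1.37, 4.51], [0.17, 1.92], [-2.96, 2.96]. Speed limits (rad/s): [2.39, 2.39, 3.14, 3.14, 3.14, 3.14, 3.14].

## Interface

Orientations are given as a rotation vector (axis times angle).
In Python, from bench import r gives the robot as it stands. The module is installed in compiled form; this text tells all that it offers.
- The arm moves only by the tool send_rows, never from a script. Its argument "moves" is one flat list of numbers, 4 for each row, row after row: the shift along the tool's x, y, z in mm, then the turn about the tool's z in degrees. A call has 1 to 8 rows; each row is the pose to reach, as a shift and turn from the pose commanded when the call began, along the tool's axes at that moment; what a row does not reach only later rows make up. A row lasts 1/8 s, in which the tool goes at most 62.5 mm and 10.7 degrees, less where a joint would pass 70% of its speed; a pose out of reach is approached as far as the arm can. A call with a gripper value outside its range is refused whole. "hand" is the closure, from 0 (fully open) to 1 (shut), set as the call begins (left out, the last holds). The fingers move at their own pace and stop on an object; "newtons" is the grip in N (left out, the last holds). Time passes only in rows, so rows that repeat a pose let the fingers close. It gives the time, the measured TCP pose, the force and the opening at its end, in the units of the state.
- r.get_obs(): the state, without advancing time (a new reading comes with each control period).
- r.grab_frame(name): name is "side" or "top"; returns a dict with "img" (420x560x3 uint8, red, green, blue), "mtx" (3x3 intrinsics, pixels), "world_to_cam" (4x4, takes a point from world to camera coordinates). Camera axes: x right, y up, looking along -z (the intrinsics and any distortion apply to the point x, -y, -z); pixel columns grow to the right and rows downward; lengths in m; the calibration is good to about 2 mm. A picture is of the moment at which its call begins. There is no depth.
- r.hand_in(): hands the job in, once; it reports no verdict.
The state is a dict: "clock": time; "joints": joint angles; "qvel": joint speeds; "tau": joint torques, N m; "tcp_pos": TCP position; "orientation": TCP orientation; "contact_force": force on the tool from outside, world axes, zero at the start; "moment": the same for the moment, N m; "grip_width": finger opening in m.
Only numpy, scipy, OpenCV 4.12 (cv2) and the standard library are available. Lean on these libraries where they do the work, as an engineer would, in place of code of your own. Each camera call takes 0.05 s, during which the arm holds its last target.

## Working session

There is one attempt and no reset: what is moved stays moved. The work goes in short steps, Python scripts to look and compute and a tool call to move; the robot and the scene stay as the last step left them, time stands still between calls to the robot, and variables do not carry over. Pictures are saved under pics/ and viewed, and the job is handed in when it is done.

Besides the shell and the picture viewer there is one more tool, called as name(argument=value, ...) on one line, values as JSON. send_rows: Moves the arm, as the interface text tells. Its arguments: {"type":"object","properties":{"moves":{"type":"array"},"hand":{"type":"number"},"newtons":{"type":"number"}},"required":["moves"]}

```bash
mkdir -p pics; python3 - <<'E'
from bench import r
import cv2,json
o=r.get_obs()
for k,v in o.items(): print(k,v)
print(r.grasp_offset)
for n in("side","top"):
    f=r.grab_frame(n); cv2.imwrite(f"pics/{n}0.png",f["img"][:,:,::-1]); print(n,f["mtx"],f["world_to_cam"],[k for k in f])
E
```

```text
clock 0.0
joints [-1.39211626  0.47779808  0.02236046  1.55646258 -0.01149212  1.1093137
 -0.08310367]
qvel [ 0.00049169  0.00021296 -0.00033227  0.00067722 -0.00151485 -0.00106673
  0.00116611]
tau [ 2.38128911e-05 -5.96457803e+01  1.60783600e+00 -2.81192708e+01
  1.24084359e-02  9.52425442e-03  1.90153071e-05]
tcp_pos [0.19079351 0.64684611 0.23032279]
orientation [-4.48910410e-01 -3.10924089e+00  2.90570903e-03]
contact_force [0.3794661  0.75878387 0.21571239]
moment [-0.0197197   0.0029791   0.01151377]
grip_width 0.08502002874306157
0.0187
side [[482.04278906   0.         276.41606386]
 [  0.         482.04278906 210.33027734]
 [  0.           0.           1.        ]] [[-0.99640563 -0.08285913 -0.01761217  0.57752335]
 [ 0.05319713 -0.77385927  0.63111956 -0.11074867]
 [-0.06592336  0.62791416  0.7754856  -1.21892682]
 [ 0.          0.          0.          1.        ]] ['img', 'mtx', 'world_to_cam']
top [[496.76112234   0.         279.90353329]
 [  0.         496.76112234 207.83324748]
 [  0.           0.           1.        ]] [[ 0.01883928 -0.99967973 -0.01689723  0.00125921]
 [ 0.98430707  0.01557851  0.17577515 -0.56856955]
 [-0.17545562 -0.01994354  0.98428531 -1.07449974]
 [ 0.          0.          0.          1.        ]] ['img', 'mtx', 'world_to_cam']
```

View pics/side0.png

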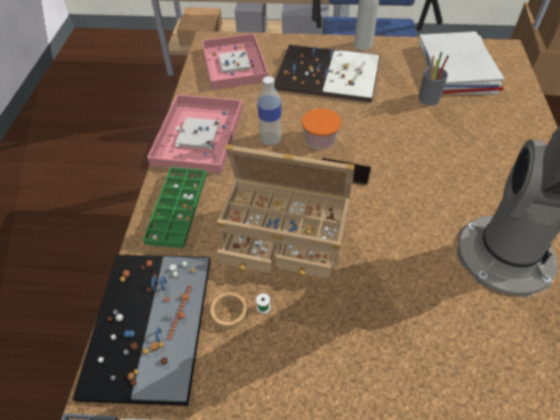

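View pics/top0.png

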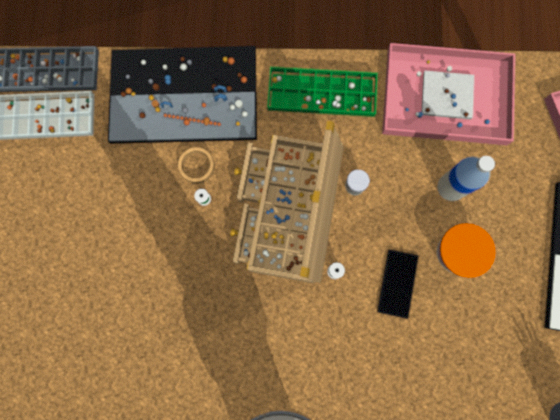

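```bash
cat > h.py <<'E'
from bench import r
import cv2,numpy as np
def grab(n):
    return r.grab_frame(n)
def proj(f,P):
    P=np.atleast_2d(P); W=f["world_to_cam"]; c=P@W[:3,:3].T+W[:3,3]
    c=c*[1,-1,-1]; p=c@f["mtx"].T; return p[:,:2]/p[:,2:]
def ray(f,uv):
    W=f["world_to_cam"]; R=W[:3,:3]; o=-R.T@W[:3,3]
    d=np.linalg.inv(f["mtx"])@[uv[0],uv[1],1]; d=R.T@(d*[1,-1,-1]); return o,d/np.linalg.norm(d)
def onz(f,uv,z):
    o,d=ray(f,uv); return o+d*(z-o[2])/d[2]
def tri(f1,u1,f2,u2):
    o1,d1=ray(f1,u1);o2,d2=ray(f2,u2)
    s=np.linalg.lstsq(np.c_[d1,-d2],o2-o1,rcond=None)[0]
    a=o1+d1*s[0];b=o2+d2*s[1]; return (a+b)/2,np.linalg.norm(a-b)
def crop(f,name,x0,x1,y0,y1,k):
    cv2.imwrite("pics/"+name+".png",cv2.resize(np.ascontiguousarray(f["img"][y0:y1,x0:x1,::-1]),None,fx=k,fy=k,interpolation=cv2.INTER_CUBIC))
E
python3 - <<'E'
from h import *
t=grab("top");s=grab("side")
crop(t,"t1",170,370,110,290,4-1)
crop(t,"t1b",225,375,115,285,4-0.5)
crop(s,"s1",200,380,140,320,3.3)
for f in(t,s):
    W=f["world_to_cam"];print(-W[:3,:3].T@W[:3,3])
from scipy.spatial.transform import Rotation as R
print(R.from_rotvec(r.get_obs()["orientation"]).as_matrix())
E
```

```text
[ 0.37109629 -0.01131306  1.15757599]
[0.50098328 0.72753061 1.02532728]
[[-9.59149979e-01  2.82897961e-01 -2.49501625e-04]
 [ 2.82898062e-01  9.59149350e-01 -1.10070817e-03]
 [-7.20787762e-05 -1.12632774e-03 -9.99999363e-01]]
```

View pics/t1b.png

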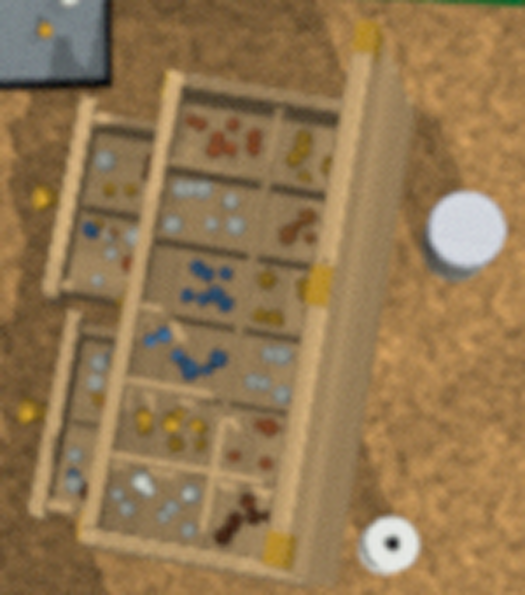

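View pics/s1.png

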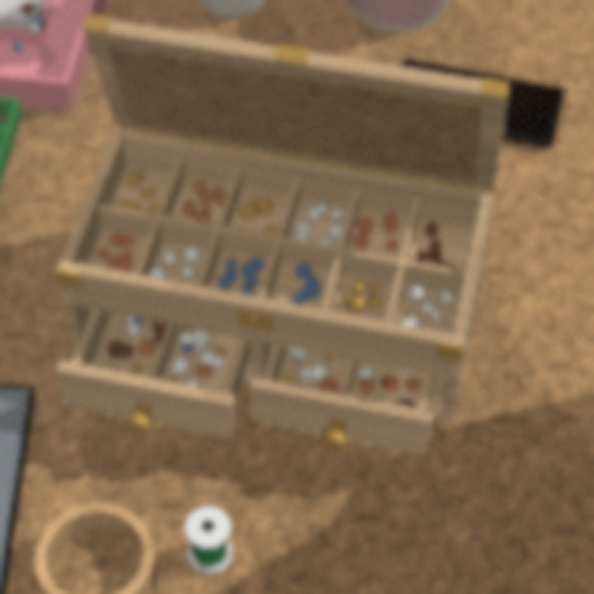

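```bash
python3 - <<'E'
from h import *
t=grab("top");s=grab("side")
T=lambda x,y:(225+x/3.5,115+y/3.5)
S=lambda x,y:(200+x/3.3,140+y/3.3)
def p(n,a,b): print(n,np.round(tri(t,T(*a),s,S(*b))[0],4),round(tri(t,T(*a),s,S(*b))[1],4))
p("rimFL",(172,75),(62,272)); p("rimFR",(85,535),(463,350))
p("knobL",(41,198),(140,419)); p("knobR",(28,412),(336,435))
p("dLfl",(90,100),(62,367));p("dLfr",(50,292),(235,402))
p("dRfl",(74,315),(254,380));p("dRfr",(37,512),(432,416))
p("lidA",(367,30),(97,20));p("lidM",(318,283),(292,54));p("lidB",(278,555),(497,88))
print("rim on plane",onz(t,T(172,75),.108),onz(t,T(85,535),.108),onz(s,S(62,272),.108),onz(s,S(463,350),.108))
print("knob plane",onz(t,T(41,198),.0405),onz(t,T(28,412),.0405),onz(s,S(140,419),.0405),onz(s,S(336,435),.0405))
print("spoolside top",onz(t,T(390,545),.055),"jar",onz(t,T(466,230),.06))
print("spoolfront",onz(t,(202,196),.04),"tape",onz(t,(195,164),.025))
E
```

```text
rimFL [0.718  0.0261 0.1014] 0.0038
rimFR [0.4258 0.0733 0.0987] 0.0073
knobL [0.6522 0.1128 0.0438] 0.0019
knobR [0.5097 0.1164 0.0442] 0.0022
dLfl [0.7141 0.0812 0.0587] 0.0041
dLfr [0.5846 0.1033 0.0598] 0.0046
dRfl [0.5706 0.0867 0.0642] 0.0013
dRfr [0.4432 0.1066 0.062 ] 0.0043
lidA [ 0.6946 -0.0848  0.2517] 0.0052
lidM [ 0.5543 -0.0591  0.2518] 0.0038
lidB [ 0.4123 -0.0396  0.2472] 0.0009
rim on plane [0.71779592 0.02565936 0.108     ] [0.42894165 0.0719401  0.108     ] [0.71451366 0.03176805 0.108     ] [0.42302583 0.08060111 0.108     ]
knob plane [0.65401869 0.11305803 0.0405    ] [0.51122605 0.11662106 0.0405    ] [0.6518132  0.11097564 0.0405    ] [0.50860326 0.11431659 0.0405    ]
spoolside top [ 0.42904674 -0.11603114  0.055     ] jar [ 0.63181194 -0.16477756  0.06      ]
spoolfront [0.59513572 0.19116163 0.04      ] tape [0.67489786 0.21402976 0.025     ]
```

send_rows(moves=[-25, -15, 0, -1, -65, -38, 0, -2, -110, -65, 0, -3, -155, -91, 0, -4, -200, -118, 0, -5, -245, -144, 0, -6, -280, -165, 0, -7.2, -296, -174, 0, -7.2], hand=1, newtons=40)

```text
clock: 1.3
tcp_pos: [0.4275, 0.3946, 0.2314]
orientation: [0.259, 3.13, -0.001]
contact_force: [0.8, 0.2, -0.8]
grip_width: -0.0002
```

send_rows(moves=[-25, -18, 0, 0, -65, -50, 0, 0, -110, -85, 10, 0, -155, -120, 25, 0, -195, -150, 40, 0, -235, -182, 55, 0, -260, -203, 68, 0, -268, -208, 71, 0])

```text
clock: 2.3
tcp_pos: [0.6571, 0.1473, 0.159]
orientation: [-0.256, -3.13, 0.002]
contact_force: [-0.4, 0.4, 0.3]
grip_width: 0.0002
```

```bash
cat >> h.py <<'E'
n=np.array([.16,.987,0]);cyv=np.array([.987,-.16,0])
def st():
    from scipy.spatial.transform import Rotation as R
    o=r.get_obs();p=o["tcp_pos"];F=o["contact_force"];M=R.from_rotvec(o["orientation"]).as_matrix()
    print("n %.4f cy %.4f z %.4f Fn %.1f Fcy %.1f Fz %.1f t %.1f"%(p@n,p@cyv,p[2],F@n,F@cyv,F[2],o["clock"]),"toolx.n %.4f tooly.n %.4f"%(M[:,0]@n,M[:,1]@n))
E
python3 - <<'E'
from h import *
t=grab("top");s=grab("side");crop(t,"t2",150,375,105,285,3.4);crop(s,"s2",180,400,130,330,2.9);st()
E
```

```text
n 0.2525 cy 0.6242 z 0.1598 Fn 0.3 Fcy -1.2 Fz -0.7 t 2.4 toolx.n 0.0004 tooly.n 0.9999
```

View pics/t2.png

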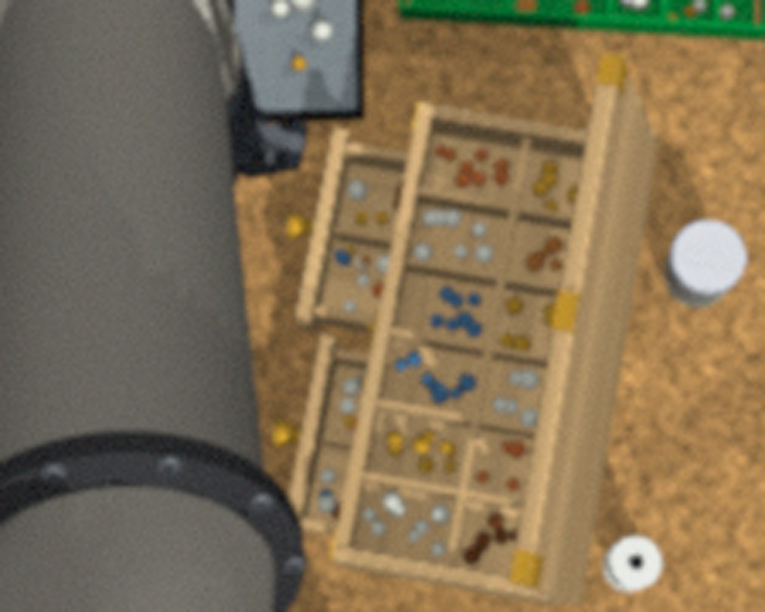

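View pics/s2.png

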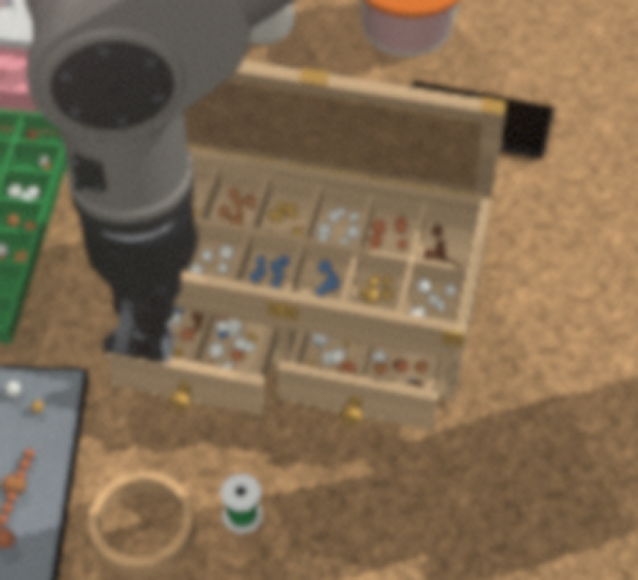

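send_rows(moves=[-1, 0, 15, 0, -2, 0, 40, 0, -2, 0, 65, 0, -2, 0, 90, 0, -2, 0, 108, 0, -2, 0, 117, 0, -2, 0, 117, 0])

```text
clock: 3.28
tcp_pos: [0.6584, 0.1486, 0.043]
orientation: [-0.252, -3.131, 0.0]
contact_force: [0.4, 0.5, -0.2]
grip_width: 0.0
```

```bash
python3 - <<'E'
from h import *
t=grab("top");s=grab("side");crop(t,"t3",150,375,105,285,3.4);crop(s,"s3",180,400,130,330,2.9);st()
p=r.get_obs()["tcp_pos"];print((proj(t,p)-[150,105])*3.4,(proj(s,p)-[180,130])*2.9)
E
```

```text
n 0.2520 cy 0.6270 z 0.0441 Fn 0.6 Fcy -0.1 Fz 0.9 t 3.4 toolx.n 0.0004 tooly.n 0.9999
[[242.73555334 216.71641565]] [[165.65856175 433.34632508]]
```

View pics/s3.png

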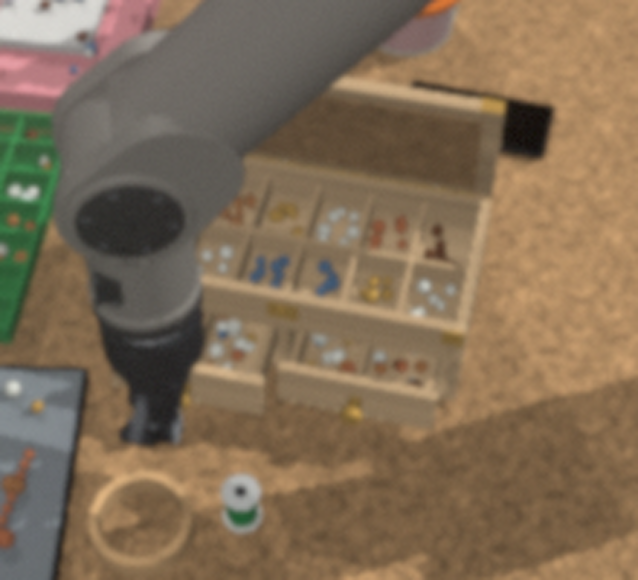

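send_rows(moves=[0, -5, 1, 0, 0, -10, 2, 0, 0, -15, 2, 0, 0, -18, 2, 0, 0, -21, 2, 0, 0, -24, 2, 0, 0, -27, 2, 0, 0, -30, 2, 0])

```text
clock: 4.38
tcp_pos: [0.654, 0.1186, 0.0413]
orientation: [0.253, 3.131, 0.0]
contact_force: [0.9, 1.5, -0.4]
grip_width: -0.0
```

```bash
python3 -c "
from h import *
st()"
```

```text
n 0.2217 cy 0.6265 z 0.0413 Fn 1.6 Fcy 0.6 Fz -0.4 t 4.4 toolx.n 0.0003 tooly.n 0.9999
```

send_rows(moves=[0, -4, 0, 0, 0, -9, 0, 0, 0, -14, 0, 0, 0, -19, 0, 0, 0, -24, 0, 0, 0, -29, 0, 0, 0, -33, 0, 0, 0, -36, 0, 0])

```text
clock: 5.38
tcp_pos: [0.6487, 0.0864, 0.0418]
orientation: [0.25, 3.13, 0.006]
contact_force: [0.7, 12.5, 3.1]
grip_width: 0.0
```

```bash
python3 - <<'E'
from h import *
t=grab("top");s=grab("side");crop(t,"t4",150,375,105,285,3.4);crop(s,"s4",180,400,130,330,2.9);st()
E
```

```text
n 0.1890 cy 0.6265 z 0.0420 Fn 7.4 Fcy -0.2 Fz 3.6 t 5.5 toolx.n -0.0018 tooly.n 0.9999
```

View pics/s4.png

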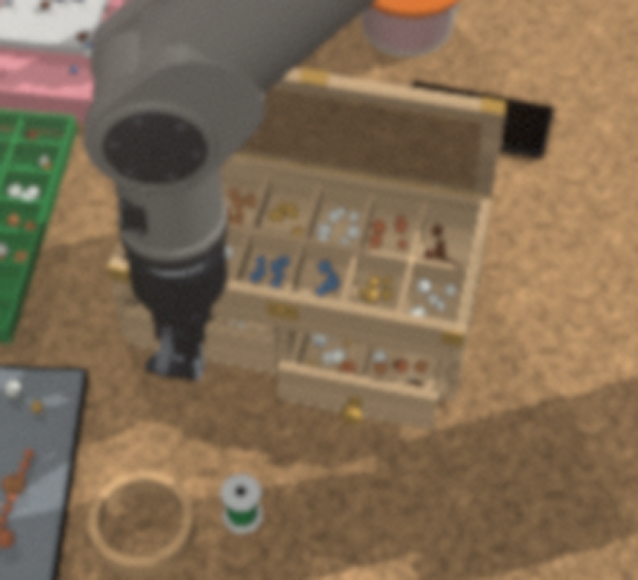

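View pics/t4.png

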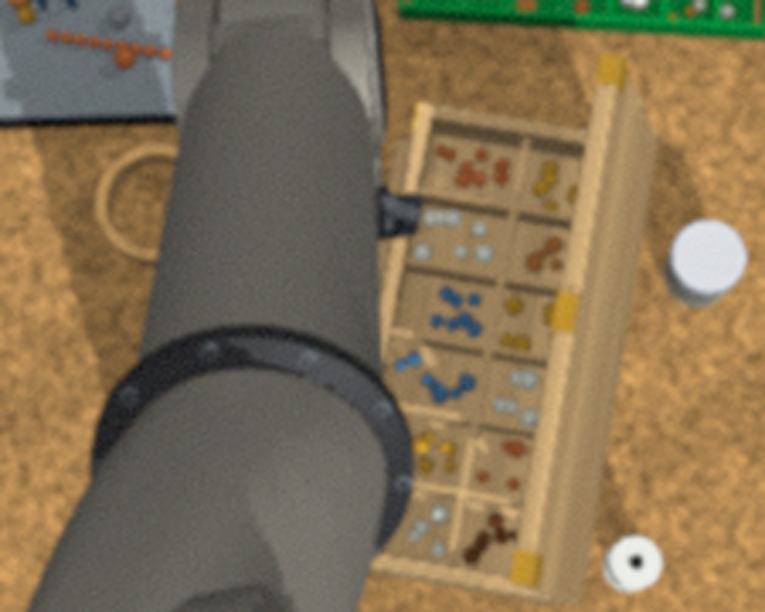

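send_rows(moves=[0, 5, 0, 0, 0, 20, 0, 0, 0, 40, 0, 0, 0, 50, 0, 0, 0, 50, -20, 0, 0, 50, -55, 0, 30, 50, -70, 0, 70, 50, -70, 0])

```text
clock: 6.48
tcp_pos: [0.5887, 0.1428, 0.1144]
orientation: [0.256, 3.126, 0.002]
contact_force: [-0.7, -0.1, -0.2]
grip_width: -0.0003
```

```bash
python3 - <<'E'
from h import *
t=grab("top");s=grab("side");crop(t,"t5",150,375,105,285,3.4);crop(s,"s5",180,400,130,330,2.9);st()
E
```

```text
n 0.2353 cy 0.5529 z 0.1126 Fn 0.1 Fcy 0.6 Fz 0.4 t 6.6 toolx.n -0.0007 tooly.n 0.9999
```

View pics/s5.png

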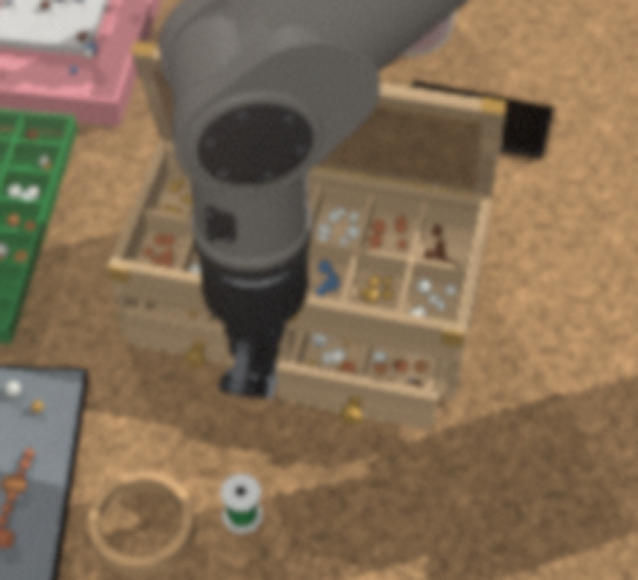

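View pics/t5.png

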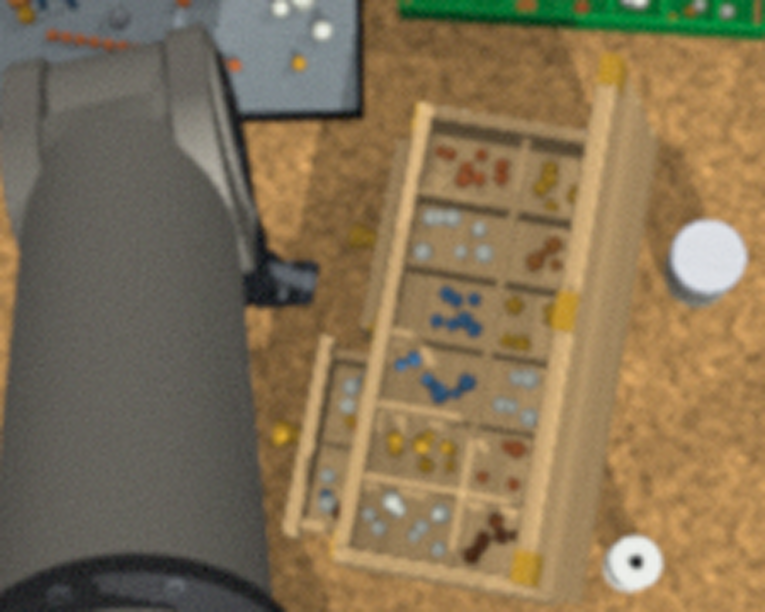

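```bash
python3 - <<'E'
from h import *
t=grab("top");s=grab("side")
T=lambda x,y:(150+x/3.4,105+y/3.4)
S=lambda x,y:(180+x/2.9,130+y/2.9)
for nm,a,b in(("kL",(361,237),(195,353)),("kR",(283,434),(352,411)),):
    P,e=tri(t,T(*a),s,S(*b));print(nm,P@n,P@cyv,P[2],e,onz(t,T(*a),.0405)@n,onz(s,S(*b),.0405)@n)
for nm,a,z in(("rimL",(422,105),.108),("rimR",(337,553),.108),("dL1",(402,143),.0645),("dL2",(366,322),.0645)):
    P=onz(t,T(*a),z);print(nm,P@n,P@cyv)
for nm,a,z in(("rimL",(112,268),.108),("rimR",(460,335),.108),):
    P=onz(s,S(*a),z);print(nm,P@n,P@cyv)
E
```

```text
kL 0.17007123928953724 0.626699687964331 0.04290978770019982 0.0013769834952053546 0.1703696626168145 0.16861387124623678
kR 0.19599376916397712 0.48514744775655694 0.043507258596589216 0.0013930277736366283 0.19640493470482404 0.19419194133341644
rimL 0.14045452028004746 0.7055838370860541
rimR 0.1400669896428877 0.412223600289075
dL1 0.15271529626494315 0.6910367823737624
dL2 0.1537179185293827 0.5663080450410952
rimL 0.14573910135001633 0.7005457423382291
rimR 0.14661606876807873 0.4086468495367858
```

send_rows(moves=[-10, 8, 0, 0, -40, 15, 0, 0, -70, 15, 0, 0, -74, 15, 0, 0, -74, 15, 25, 0, -74, 15, 50, 0, -74, 15, 65, 0, -74, 15, 70, 0], hand=0)

```text
clock: 7.68
tcp_pos: [0.6621, 0.1465, 0.0403]
orientation: [-0.253, -3.13, 0.001]
contact_force: [-0.1, 0.3, 0.7]
grip_width: 0.0856
```

```bash
python3 - <<'E'
from h import *
t=grab("top");s=grab("side");crop(t,"t6",150,375,105,285,3.4);crop(s,"s6",180,400,130,330,2.9);st()
E
```

```text
n 0.2507 cy 0.6305 z 0.0412 Fn -0.5 Fcy 0.6 Fz 0.6 t 7.8 toolx.n 0.0005 tooly.n 0.9999
```

View pics/s6.png

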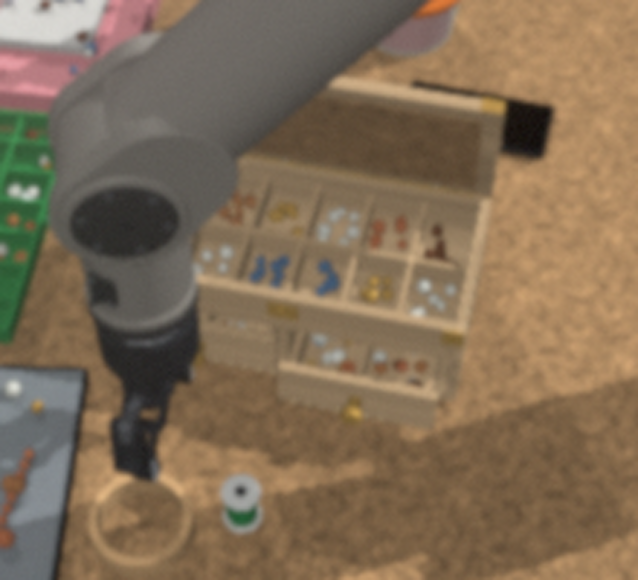

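send_rows(moves=[4, 0, 6, 0, 4, 0, 12, 0, 4, -4, 15, 0, 4, -10, 15, 0, 4, -15, 15, 0, 4, -18, 15, 0, 4, -21, 15, 0, 4, -23, 15, 0])

```text
clock: 8.78
tcp_pos: [0.6551, 0.1248, 0.0265]
orientation: [0.252, 3.131, 0.001]
contact_force: [0.4, 0.5, 0.6]
grip_width: 0.0856
```

```bash
python3 -c "
from h import *
st()"
```

```text
n 0.2280 cy 0.6266 z 0.0265 Fn 0.6 Fcy 0.3 Fz 0.6 t 8.8 toolx.n 0.0001 tooly.n 0.9999
```

send_rows(moves=[0, -2, 0, 0, 0, -4, 0, 0, 0, -6, 0, 0, 0, -7, 0, 0])

```text
clock: 9.28
tcp_pos: [0.6539, 0.1174, 0.0264]
orientation: [0.253, 3.131, -0.0]
contact_force: [1.0, 1.5, 0.6]
grip_width: 0.0857
```

```bash
python3 -c "
from h import *
st()"
```

```text
n 0.2205 cy 0.6266 z 0.0264 Fn 1.7 Fcy 0.7 Fz 0.6 t 9.3 toolx.n 0.0005 tooly.n 0.9999
```

send_rows(moves=[0, -1, 0, 0, 0, -2, 0, 0])

```text
clock: 9.52
tcp_pos: [0.6536, 0.1156, 0.0264]
orientation: [0.253, 3.131, 0.0]
contact_force: [1.3, 1.4, 0.5]
grip_width: 0.0851
```

send_rows(moves=[0, -0.5, 0, 0, 0, -1, 0, 0])

```text
clock: 9.78
tcp_pos: [0.6535, 0.1149, 0.0264]
orientation: [0.253, 3.131, 0.001]
contact_force: [1.1, 1.0, 1.5]
grip_width: 0.085
```

send_rows(moves=[0, -0.7, 0, 0, 0, -1.5, 0, 0])

```text
clock: 10.02
tcp_pos: [0.6534, 0.1149, 0.0265]
orientation: [0.251, 3.131, 0.003]
contact_force: [2.6, 6.4, 1.9]
grip_width: 0.0852
```

send_rows(moves=[0, -0.5, 0, 0, 0, -1, 0, 0])

```text
clock: 10.28
tcp_pos: [0.6533, 0.1149, 0.0266]
orientation: [0.25, 3.131, 0.005]
contact_force: [3.2, 8.0, 1.4]
grip_width: 0.0856
```

send_rows(moves=[0, 4, 0, 0, 0, 15, 0, 0, 0, 32, -10, 0, 0, 40, -35, 0, 15, 44, -60, 0, 55, 44, -65, 0, 100, 44, -65, 0, 130, 44, -65, 0])

```text
clock: 11.28
tcp_pos: [0.5297, 0.178, 0.0919]
orientation: [-0.25, -3.131, -0.001]
contact_force: [-0.5, 0.8, -0.6]
grip_width: 0.0855
```

send_rows(moves=[10, 0, 0, 0, 12, 0, 20, 0, 12, 0, 45, 0, 12, 0, 60, 0, 12, 0, 65, 0, 12, 0, 65, 0])

```text
clock: 12.02
tcp_pos: [0.5202, 0.1784, 0.0264]
orientation: [0.253, 3.131, -0.0]
contact_force: [0.3, -0.1, 0.3]
grip_width: 0.0851
```

```bash
python3 - <<'E'
from h import *
st()
t=grab("top");s=grab("side");crop(t,"t7",150,375,105,285,3.4);crop(s,"s7",180,400,130,330,2.9);st()
E
```

```text
n 0.2593 cy 0.4849 z 0.0264 Fn -0.1 Fcy 0.3 Fz 0.3 t 12.0 toolx.n 0.0007 tooly.n 0.9999
n 0.2595 cy 0.4851 z 0.0269 Fn 0.5 Fcy -0.3 Fz -0.2 t 12.1 toolx.n 0.0007 tooly.n 0.9999
```

View pics/s7.png

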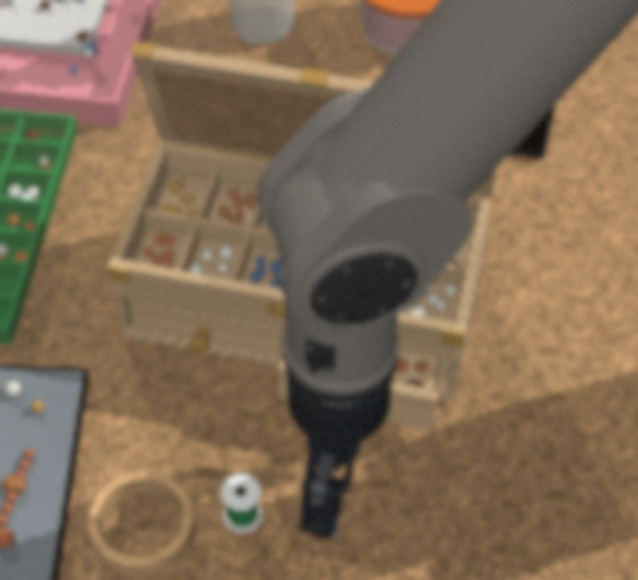

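View pics/t7.png

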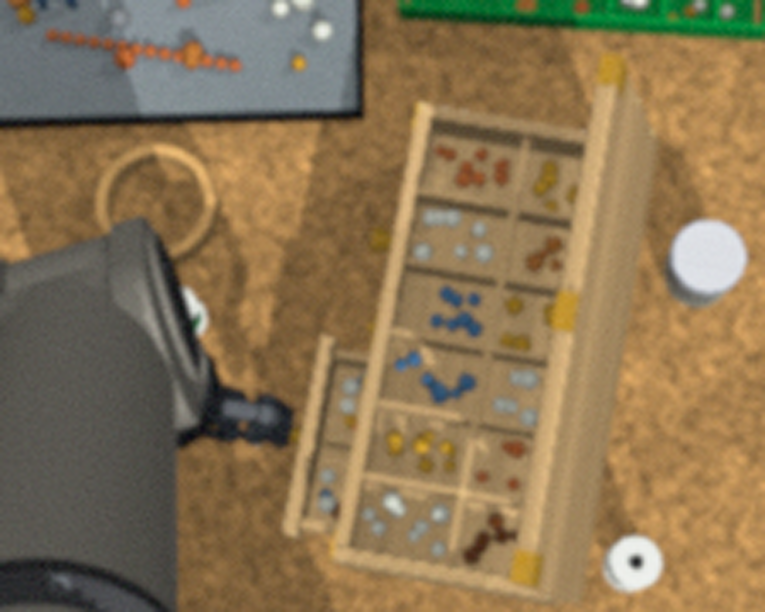

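send_rows(moves=[0, -3, 0, 0, 0, -7, 0, 0, 0, -12, 0, 0, 0, -17, 0, 0, 0, -22, 0, 0, 0, -27, 0, 0, 0, -32, 0, 0, 0, -36, 0, 0])

```text
clock: 13.12
tcp_pos: [0.514, 0.1424, 0.0263]
orientation: [-0.253, -3.131, 0.0]
contact_force: [2.7, 0.9, 2.7]
grip_width: 0.0856
```

send_rows(moves=[0, -1, 0, 0, 0, -2, 0, 0, 0, -3, 0, 0])

```text
clock: 13.5
tcp_pos: [0.5135, 0.14, 0.0263]
orientation: [-0.252, -3.131, -0.0]
contact_force: [0.7, 0.9, 1.1]
grip_width: 0.0856
```

```bash
python3 -c "
from h import *
st()"
```

```text
n 0.2204 cy 0.4844 z 0.0263 Fn 1.0 Fcy 0.5 Fz 1.1 t 13.5 toolx.n 0.0002 tooly.n 0.9999
```

send_rows(moves=[0, -0.7, 0, 0, 0, -1.5, 0, 0])

```text
clock: 13.75
tcp_pos: [0.5132, 0.1384, 0.0262]
orientation: [-0.253, -3.131, 0.0]
contact_force: [1.0, 1.3, 2.0]
grip_width: 0.0853
```

send_rows(moves=[0, -0.5, 0, 0, 0, -1, 0, 0])

```text
clock: 14.0
tcp_pos: [0.5132, 0.1378, 0.0263]
orientation: [0.253, 3.131, 0.001]
contact_force: [-0.0, 3.1, 1.2]
grip_width: 0.0853
```

send_rows(moves=[0, -0.5, 0, 0, 0, -1, 0, 0])

```text
clock: 14.25
tcp_pos: [0.5132, 0.1378, 0.0264]
orientation: [0.251, 3.131, 0.002]
contact_force: [0.5, 6.4, 0.5]
grip_width: 0.0854
```

send_rows(moves=[0, 4, 0, 0, 0, 15, -5, 0, 0, 22, -30, 0, -5, 25, -80, 0, -20, 25, -135, 0, -35, 25, -190, 0, -50, 25, -245, 0, -60, 25, -290, 0], hand=1)

```text
clock: 15.25
tcp_pos: [0.5767, 0.1515, 0.3191]
orientation: [0.253, 3.13, 0.001]
contact_force: [0.9, 0.7, -0.1]
grip_width: 0.0
```

```bash
python3 - <<'E'
from h import *
st()
t=grab("top");s=grab("side");crop(t,"t8",150,375,105,285,3.4);crop(s,"s8",180,400,130,330,2.9)
E
```

```text
n 0.2418 cy 0.5450 z 0.3191 Fn 0.8 Fcy 0.7 Fz -0.1 t 15.2 toolx.n 0.0009 tooly.n 0.9999
```

View pics/s8.png

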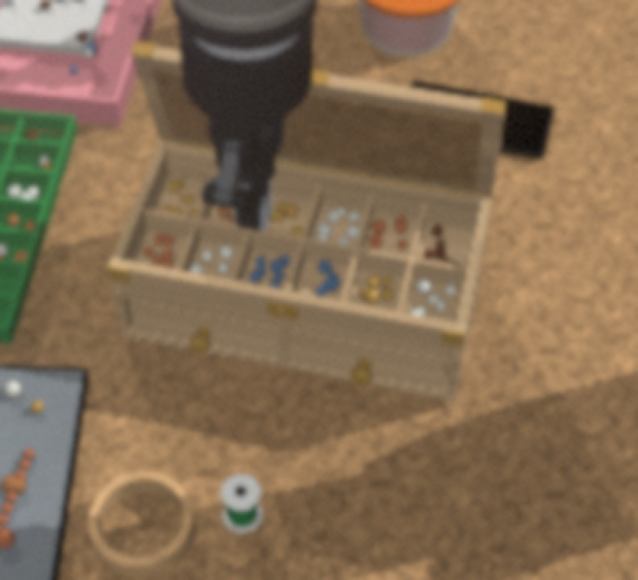

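View pics/t8.png

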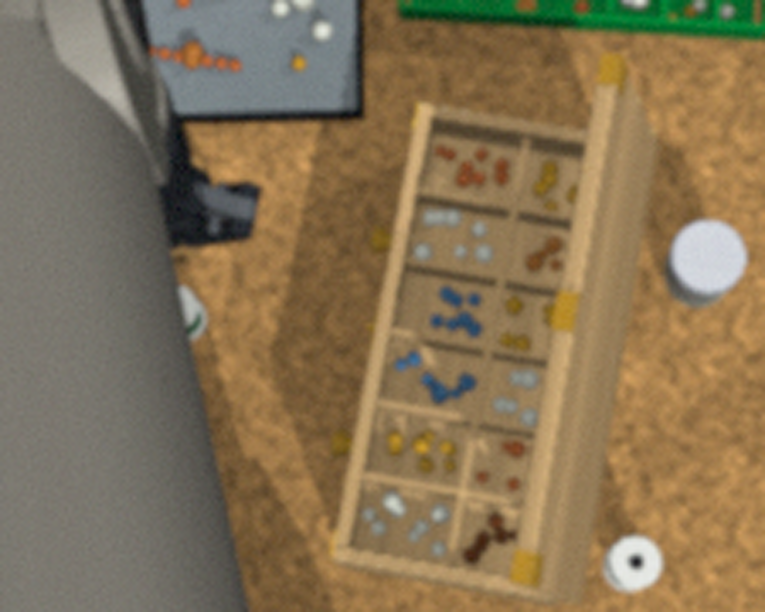

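send_rows(moves=[-2, -15, -8, 0, -5, -50, -15, 0, -8, -90, -15, 0, -11, -135, -15, 0, -11, -180, -15, 0, -11, -225, -15, 0, -11, -263, -15, 0, -11, -282, -15, 0])

```text
clock: 16.35
tcp_pos: [0.5395, -0.1321, 0.3302]
orientation: [-0.259, -3.128, 0.001]
contact_force: [0.4, 0.9, 0.5]
grip_width: -0.0001
```

send_rows(moves=[0, 0, 10, 0, 0, 0, 40, 0, 0, 0, 70, 0, 0, 0, 95, 0, 0, 0, 110, 0, 0, 0, 112, 0])

```text
clock: 17.1
tcp_pos: [0.541, -0.1278, 0.2179]
orientation: [-0.251, -3.129, -0.0]
contact_force: [0.5, 0.2, -0.1]
grip_width: 0.0001
```

```bash
python3 - <<'E'
from h import *
st()
t=grab("top");s=grab("side");crop(t,"t9",190,415,105,285,3.4);crop(s,"s9",180,400,90,290,2.9)
E
```

```text
n -0.0396 cy 0.5544 z 0.2179 Fn 0.3 Fcy 0.4 Fz -0.1 t 17.1 toolx.n -0.0004 tooly.n 0.9999
```

View pics/s9.png

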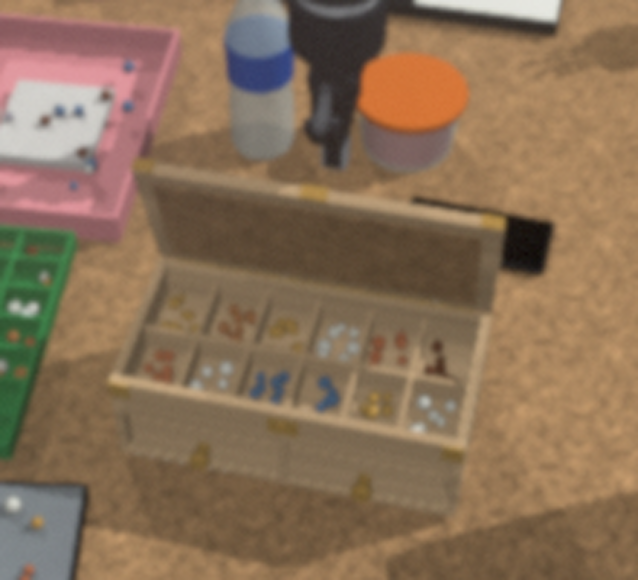

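View pics/t9.png

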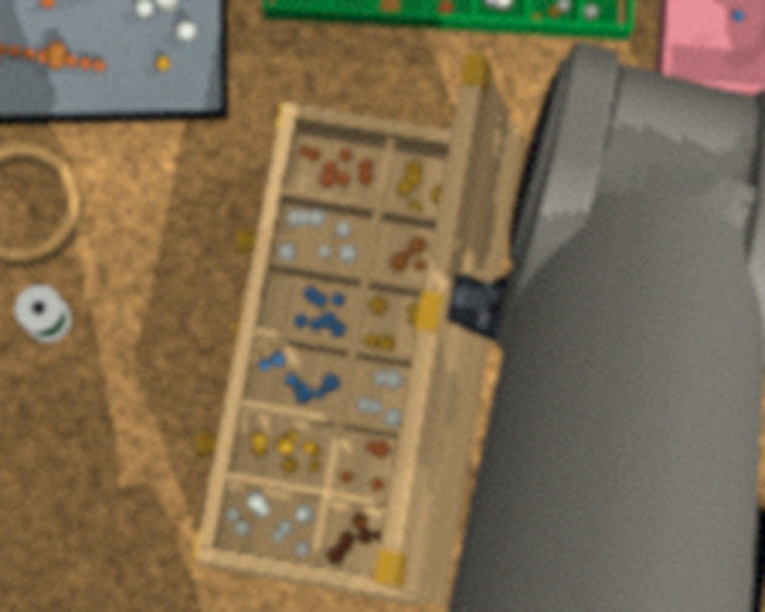

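```bash
python3 - <<'E'
import numpy as np
for th in np.r_[1.4,1.26,np.arange(1.2,-0.01,-.05)]:
    d=.12
    N=-.0025+d*np.cos(th)-.012*np.sin(th)-.016; z=.1085+d*np.sin(th)+.012*np.cos(th)
    print("%.2f n %.1f z %.1f  dy %.1f dz %.1f"%(th,N*1e3,z*1e3,N*1e3+39.6,217.9-z*1e3))
E
```

```text
1.40 n -9.9 z 228.8  dy 29.7 dz -10.9
1.26 n 6.8 z 226.4  dy 46.4 dz -8.5
1.20 n 13.8 z 224.7  dy 53.4 dz -6.8
1.15 n 19.6 z 222.9  dy 59.2 dz -5.0
1.10 n 25.2 z 220.9  dy 64.8 dz -3.0
1.05 n 30.8 z 218.6  dy 70.4 dz -0.7
1.00 n 36.2 z 216.0  dy 75.8 dz 1.9
0.95 n 41.5 z 213.1  dy 81.1 dz 4.8
0.90 n 46.7 z 210.0  dy 86.3 dz 7.9
0.85 n 51.7 z 206.6  dy 91.3 dz 11.3
0.80 n 56.5 z 202.9  dy 96.1 dz 15.0
0.75 n 61.1 z 199.1  dy 100.7 dz 18.8
0.70 n 65.6 z 195.0  dy 105.2 dz 22.9
0.65 n 69.8 z 190.7  dy 109.4 dz 27.2
0.60 n 73.8 z 186.2  dy 113.4 dz 31.7
0.55 n 77.5 z 181.5  dy 117.1 dz 36.4
0.50 n 81.1 z 176.6  dy 120.7 dz 41.3
0.45 n 84.3 z 171.5  dy 123.9 dz 46.4
0.40 n 87.4 z 166.3  dy 127.0 dz 51.6
0.35 n 90.1 z 160.9  dy 129.7 dz 57.0
0.30 n 92.6 z 155.4  dy 132.2 dz 62.5
0.25 n 94.8 z 149.8  dy 134.4 dz 68.1
0.20 n 96.7 z 144.1  dy 136.3 dz 73.8
0.15 n 98.4 z 138.3  dy 138.0 dz 79.6
0.10 n 99.7 z 132.4  dy 139.3 dz 85.5
0.05 n 100.8 z 126.5  dy 140.4 dz 91.4
-0.00 n 101.5 z 120.5  dy 141.1 dz 97.4
```

send_rows(moves=[0, 8, -4, 0, 0, 20, -8, 0, 0, 30, -8, 0, 0, 36, -8, 0, 0, 41, -8, 0, 0, 46, -8, 0, 0, 50, -7, 0, 0, 53, -7, 0])

```text
clock: 18.2
tcp_pos: [0.5502, -0.0771, 0.2261]
orientation: [-0.254, -3.131, 0.001]
contact_force: [0.1, -2.9, -0.7]
grip_width: 0.0001
```

```bash
python3 -c "
from h import *
st()"
```

```text
n 0.0120 cy 0.5554 z 0.2261 Fn -2.8 Fcy 0.5 Fz -0.7 t 18.2 toolx.n 0.0014 tooly.n 0.9999
```

send_rows(moves=[0, 6, 2, 0, 0, 12, 4, 0, 0, 17, 6, 0, 0, 23, 9, 0, 0, 28, 12, 0, 0, 33, 15, 0, 0, 38, 18, 0, 0, 43, 22, 0])

```text
clock: 19.2
tcp_pos: [0.5573, -0.0335, 0.2041]
orientation: [0.253, 3.131, 0.0]
contact_force: [0.3, -0.7, 2.9]
grip_width: -0.0002
```

```bash
python3 - <<'E'
from h import *
st()
t=grab("top");s=grab("side");crop(t,"t10",190,415,105,285,3.4);crop(s,"s10",180,400,90,290,2.9)
E
```

```text
n 0.0561 cy 0.5554 z 0.2041 Fn -0.6 Fcy 0.4 Fz 2.9 t 19.2 toolx.n 0.0004 tooly.n 0.9999
```

View pics/s10.png

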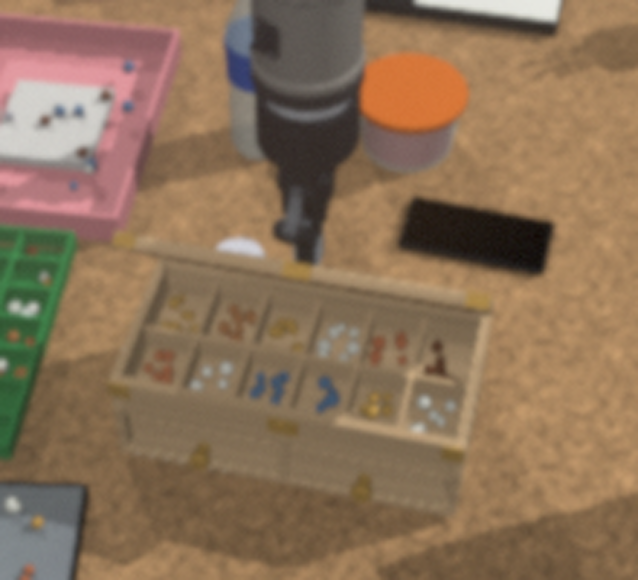

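send_rows(moves=[0, 5, 4, 0, 0, 9, 8, 0, 0, 13, 12, 0, 0, 17, 17, 0, 0, 21, 21, 0, 0, 25, 26, 0, 0, 28, 31, 0, 0, 31, 37, 0])

```text
clock: 20.3
tcp_pos: [0.5623, -0.0029, 0.167]
orientation: [0.253, 3.131, 0.0]
contact_force: [-0.5, 0.3, 2.9]
grip_width: 0.0004
```

```bash
python3 -c "
from h import *
st()"
```

```text
n 0.0871 cy 0.5554 z 0.1670 Fn 0.2 Fcy -0.5 Fz 2.9 t 20.3 toolx.n 0.0003 tooly.n 0.9999
```

send_rows(moves=[0, 3, 5, 0, 0, 5, 10, 0, 0, 7, 15, 0, 0, 9, 20, 0, 0, 10, 25, 0, 0, 11, 29, 0, 0, 12, 33, 0, 0, 12, 36, 0])

```text
clock: 21.3
tcp_pos: [0.5641, 0.0086, 0.131]
orientation: [-0.253, -3.131, 0.0]
contact_force: [-0.3, 1.3, 0.5]
grip_width: -0.0004
```

send_rows(moves=[0, 0, 2, 0, 0, 0, 4, 0, 0, 0, 6, 0, 0, 0, 7, 0])

```text
clock: 21.8
tcp_pos: [0.5641, 0.0086, 0.1242]
orientation: [0.253, 3.131, 0.0]
contact_force: [1.1, 0.5, 1.4]
grip_width: 0.0001
```

```bash
python3 -c "
from h import *
st()"
```

```text
n 0.0987 cy 0.5554 z 0.1242 Fn 0.6 Fcy 1.0 Fz 1.4 t 21.8 toolx.n 0.0005 tooly.n 0.9999
```

send_rows(moves=[0, 0, 1, 0, 0, 0, 2, 0])

```text
clock: 22.05
tcp_pos: [0.5642, 0.0086, 0.1223]
orientation: [0.253, 3.131, 0.0]
contact_force: [-0.1, 0.1, 1.3]
grip_width: 0.0
```

send_rows(moves=[0, 0, 0.7, 0, 0, 0, 1.4, 0])

```text
clock: 22.3
tcp_pos: [0.5642, 0.0086, 0.1209]
orientation: [0.253, 3.131, 0.0]
contact_force: [-0.6, 0.3, 1.2]
grip_width: -0.0001
```

send_rows(moves=[0, 0, 0.5, 0, 0, 0, 1, 0])

```text
clock: 22.55
tcp_pos: [0.5642, 0.0086, 0.1205]
orientation: [-0.253, -3.131, -0.001]
contact_force: [-4.3, 0.4, 11.7]
grip_width: -0.0002
```

send_rows(moves=[0, 0, -3, 0, 0, 0, -15, 0, 0, 0, -45, 0, 0, 20, -80, 0, 0, 60, -110, 0, 0, 105, -130, 0, 0, 150, -140, 0, 0, 170, -140, 0])

```text
clock: 23.55
tcp_pos: [0.5917, 0.1796, 0.2611]
orientation: [0.247, 3.13, 0.003]
contact_force: [-0.2, 0.4, -1.0]
grip_width: -0.0001
```

send_rows(moves=[20, 20, 0, 0, 50, 55, 0, 0, 85, 90, 0, 0, 120, 125, 0, 0, 150, 160, 0, 0, 165, 180, 0, 0, 165, 180, 0, 0])

```text
clock: 24.42
tcp_pos: [0.4562, 0.3813, 0.2594]
orientation: [-0.248, -3.131, 0.001]
contact_force: [-0.3, -1.3, -0.2]
grip_width: 0.0
```

```bash
python3 - <<'E'
from h import *
st()
t=grab("top");s=grab("side");crop(t,"t11",150,375,105,285,3.4);crop(s,"s11",180,400,130,330,2.9)
t0=cv2.imread("pics/top0.png")[:,:,::-1]
E
```

```text
n 0.4494 cy 0.3893 z 0.2594 Fn -1.3 Fcy -0.1 Fz -0.2 t 24.4 toolx.n -0.0025 tooly.n 0.9999
```

View pics/s11.png

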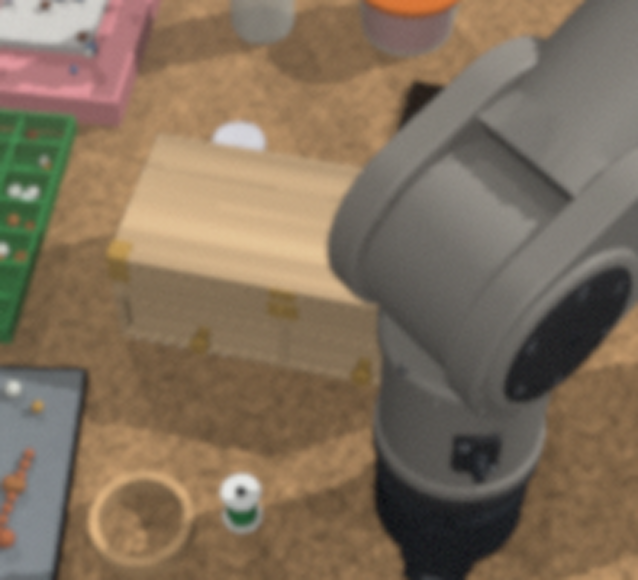

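View pics/t11.png

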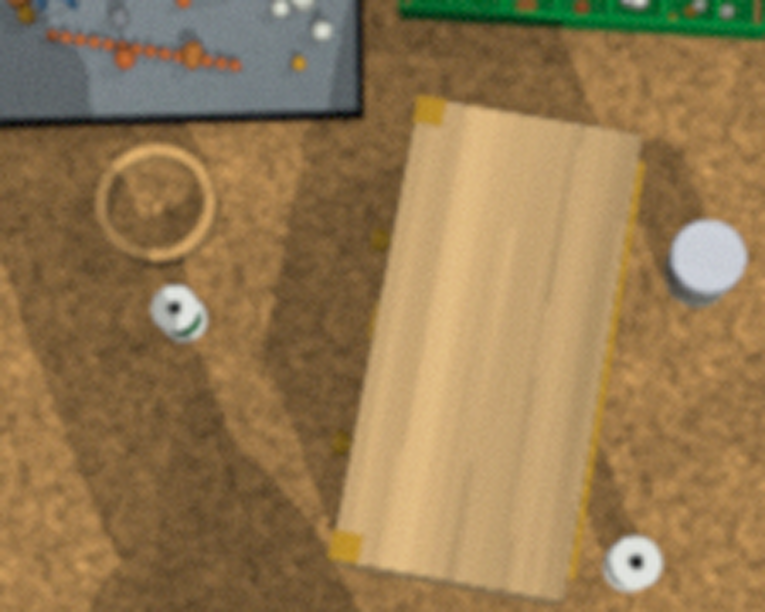

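```bash
python3 -c "
from bench import r
print(r.hand_in())"
```

```text
the job is handed in; nothing more can be done
None
```

I pushed the left drawer home, then the right, both by their knobs. I then pushed the lid over from behind and down flat. I handed in after about 24.5 s with the arm clear of everything.

**Drawers:** The two drawers stopped at the same depth, within about 0.1 mm. The last pushes against the stops peaked at about 6 to 8 N. In the last top view, the two knobs stand out equally to within about 1 mm.

**Lid:** It closed onto the chest with the fingertip at 120.5 mm, exactly the closed height. The final press peaked at about 12 N down, and the images show it lying flat.

**Surroundings:** Comparing images by eye, the chest, jar, tape and both spools are where they were. I did not specifically re-check the tub, bottle and phone, but the arm never pushed near them.

**One flaw:** My first push on the left drawer, with the fingers shut, stopped about 8 to 10 mm short. The gripper body probably touched the chest rim, with about 12.5 N on the tool. That is below the 15 N that slides the chest, and the chest did not visibly move. I finished that drawer, and did the right one, with the open fingers instead.

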